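# Find the loose port of a surgery trainer and hold its lid open

### The arm

A 6-joint arm with a two-finger parallel gripper is mounted at the origin on the work surface. World frame = base frame: x ahead of the robot, y to its left, z up, the work surface at z = 0. Lengths are in m, angles in degrees, forces in N, time in s.
With the tool pointing down it reaches from about 0.4 to 0.825 m from the base axis. Payload 7 kg.
Tool frame: the origin (TCP) lies on the centre line of the jaws, within the pads' length; the fingertips stand 11 mm ahead of it and the grasp point (between the pads) lies 8 mm behind it; z points along the fingers, y is the direction in which the jaws open and shut (so a half turn about z gives the same grasp; the last joint's range is limited). The gripper opens to 88 mm and grips with 3 to 60 N. Pads are 19 mm wide; open, the fingers measure 130 mm over their backs; the gripper's body (78 mm by 193 mm) begins 47 mm behind the grasp point.
Start: joints at [-55.399, 20.546, 0.682, 0, -70.136, -16.507], TCP at [0.21, -0.642, 0.209] pointing down, gripper open.
Joint ranges: [-176.03, 176.03], [-82.01, 121.73], [-58.28, 71.71], [-173.87, 95.51], [-174.79, -0.11], [-173.66, 173.66]. Speed limits (degrees/s): [136.94, 136.94, 172.46, 180, 180, 180].

### API

Orientations are given as [roll, pitch, yaw] about the fixed x, y, z axes, in that order (R = Rz(yaw) Ry(pitch) Rx(roll)).
In Python, from plant import ctrl, cams, order gives the robot as it stands.
- The arm moves only by the tool jog_arm, never from a script. Its argument "motion" is a list of rows, each an object with "offset": the shift along the tool's x, y, z in mm, a list of three; "roll": the turn about the tool's z in rad; "hand": the finger opening in mm, from 0 to 87.6. A call has 1 to 20 rows; each row is the pose to reach, as a shift and turn from the pose commanded when the call began, along the tool's axes at that moment; what a row does not reach only later rows make up. A row lasts 1/12 s, in which the tool goes at most 41.7 mm and 7.16 degrees, less where a joint would pass 70% of its speed; a pose out of reach is approached as far as the arm can. A call with a gripper value outside its range is refused whole. The fingers move at their own pace and stop on an object; the grip force is fixed at half the most. Time passes only in rows, so rows that repeat a pose let the fingers close. It gives the time, the measured TCP pose, the force and the opening at its end, in the units of the state.
- ctrl.get_obs(): the state, without advancing time (a new reading comes with each control period).
- cams.snapshot(name): name is "scene" or "top"; returns a dict with "img" (420x560x3 uint8, red, green, blue), "K" (3x3 intrinsics, pixels), "cam_to_world" (4x4, takes a point from camera to world coordinates). Camera axes: x right, y down, z forward; pixel columns grow to the right and rows downward; lengths in m; the calibration is good to about 2 mm. A picture is of the moment at which its call begins. There is no depth.
- order.close_job(): hands the job in, once; it reports no verdict.
The state is a dict: "clock": time; "joint_pos": joint angles; "qvel": joint speeds; "tau": joint torques, N m; "tool_pos": TCP position; "orientation": TCP orientation; "force": force on the tool from outside, world axes, zero at the start; "moment": the same for the moment, N m; "opening": finger opening in m.
Only numpy, scipy, OpenCV 4.12 (cv2) and the standard library are available. Lean on these libraries where they do the work, as an engineer would, in place of code of your own. Each camera call takes 0.05 s, during which the arm holds its last target. There are 200 camera calls.

### The job

One of the three ports on top of the training box is loose in its seat: tap down on each port's closed lid in turn, from the robot's left to its right, to find the one that gives way. Then lift the loose port's lid by its finger ring to well past halfway open and finish holding it there, without pulling the port back up, so that a colleague can get at the clamp screw inside. Keep the lids of the two firm ports shut and leave the other things on the table where they are.

Things in the scene. Friction and masses are not known exactly. Their poses are not given: they have to be found in the camera images.
- trainer: Laparoscopy box trainer, fixed to the table: black arched shell, 300 mm deep (x) by 400 mm long (y) by 165 mm high, open at its two ends, with a flat crown 120 mm deep. Origin at the centre of its underside; z up, its y runs along the row of three ports (+y is the end on the robot's left), -x is the side towards the robot. It stands turned by at most 20 degrees to either side.
- port_left (a joint): How far the port on the robot's left (trainer y = +95 mm) has slipped down in its seat, m, 0 to 0.009. White round housing, 42 mm across, 38 mm high above the crown, closed by a grey lid. A firm port gives under 2 mm when pushed. The loose one (it looks no different) gives way at about 4 N, slides straight down up to 9 mm with its lid and stays there; an upward pull over about 4 N draws it up again.
- lid_left (a joint): Opening angle of the lid of the port on the robot's left (trainer y = +95 mm), in rad: 0 shut, 1.4 fully open (stop). The grey lid is a disc 40 mm across and 6 mm thick, hinged on the side away from the robot (hinge line along the trainer's y), with a finger ring on its lip towards the robot. A light spring (about 1 to 2 N at the ring) always shuts it again when it is let go.
- lid_left_top (a point): Centre of the top face of that lid (the place to tap), 209.5 mm above the table when the port is up and the lid shut; moves with lid and port.
- lid_left_ring (a point): Grip point of that lid's steel finger ring: an upright wire loop, 22 mm wide (along the trainer's y), 4 mm thick, its top 25 mm above its swivel pin; this point is 14 mm above the pin. The pin lies on the lid's lip towards the robot, 50 mm from the hinge line, 206.5 mm above the table (port up, lid shut). Held upright, the ring swivels freely on its pin as the lid opens.
- lid_left_hinge (a point): Middle of that lid's hinge line, 23 mm behind the port's axis on the side away from the robot, 205.5 mm above the table when the port is up. Moves with the port only.
- port_middle (a joint): How far the middle port (trainer y = 0) has slipped down in its seat, m, 0 to 0.009. White round housing, 42 mm across, 38 mm high above the crown, closed by a grey lid. A firm port gives under 2 mm when pushed. The loose one (it looks no different) gives way at about 4 N, slides straight down up to 9 mm with its lid and stays there; an upward pull over about 4 N draws it up again.
- lid_middle (a joint): Opening angle of the lid of the middle port (trainer y = 0), in rad: 0 shut, 1.4 fully open (stop). The grey lid is a disc 40 mm across and 6 mm thick, hinged on the side away from the robot (hinge line along the trainer's y), with a finger ring on its lip towards the robot. A light spring (about 1 to 2 N at the ring) always shuts it again when it is let go.
- lid_middle_top (a point): Centre of the top face of that lid (the place to tap), 209.5 mm above the table when the port is up and the lid shut; moves with lid and port.
- lid_middle_ring (a point): Grip point of that lid's steel finger ring: an upright wire loop, 22 mm wide (along the trainer's y), 4 mm thick, its top 25 mm above its swivel pin; this point is 14 mm above the pin. The pin lies on the lid's lip towards the robot, 50 mm from the hinge line, 206.5 mm above the table (port up, lid shut). Held upright, the ring swivels freely on its pin as the lid opens.
- lid_middle_hinge (a point): Middle of that lid's hinge line, 23 mm behind the port's axis on the side away from the robot, 205.5 mm above the table when the port is up. Moves with the port only.
- port_right (a joint): How far the port on the robot's right (trainer y = -95 mm) has slipped down in its seat, m, 0 to 0.009. White round housing, 42 mm across, 38 mm high above the crown, closed by a grey lid. A firm port gives under 2 mm when pushed. The loose one (it looks no different) gives way at about 4 N, slides straight down up to 9 mm with its lid and stays there; an upward pull over about 4 N draws it up again.
- lid_right (a joint): Opening angle of the lid of the port on the robot's right (trainer y = -95 mm), in rad: 0 shut, 1.4 fully open (stop). The grey lid is a disc 40 mm across and 6 mm thick, hinged on the side away from the robot (hinge line along the trainer's y), with a finger ring on its lip towards the robot. A light spring (about 1 to 2 N at the ring) always shuts it again when it is let go.
- lid_right_top (a point): Centre of the top face of that lid (the place to tap), 209.5 mm above the table when the port is up and the lid shut; moves with lid and port.
- lid_right_ring (a point): Grip point of that lid's steel finger ring: an upright wire loop, 22 mm wide (along the trainer's y), 4 mm thick, its top 25 mm above its swivel pin; this point is 14 mm above the pin. The pin lies on the lid's lip towards the robot, 50 mm from the hinge line, 206.5 mm above the table (port up, lid shut). Held upright, the ring swivels freely on its pin as the lid opens.
- lid_right_hinge (a point): Middle of that lid's hinge line, 23 mm behind the port's axis on the side away from the robot, 205.5 mm above the table when the port is up. Moves with the port only.
- jar: Bystander: closed amber glass jar, 64 mm across, 75 mm high, on the table to the robot's left of the trainer; origin at the centre of its underside.
- tape: Bystander: roll of white tape lying flat, 84 mm across, 22 mm high, on the table to the left of the trainer; origin at the centre of its underside.
- needle_holder: Bystander: steel needle holder with two brass finger rings, about 150 mm long, 12 mm high, lying on the table to the right of the trainer; origin at table height near its middle.
- grasper: Bystander: long laparoscopic grasper with blue handle, about 330 mm long, 16 mm high, lying on the table to the right of the trainer; origin at table height near the middle of its length.

How it is judged (in metres and radians):
On the way, in this order (a step that is already met when the one before it is completed fails the run):
1. the left port has been tapped: pushed on with more than 2.5 N while its lid is shut (contact force between the fingers and port_left above 2.5 N and value of joint lid_left below 0.15 rad), for 0.03 s.
2. the middle port has been tapped: pushed on with more than 2.5 N while its lid is shut (contact force between the fingers and port_middle above 2.5 N and value of joint lid_middle below 0.15 rad), for 0.03 s.
3. the right port has been tapped: pushed on with more than 2.5 N while its lid is shut (contact force between the fingers and port_right above 2.5 N and value of joint lid_right below 0.15 rad), for 0.03 s.
At the end, for the whole second after the job is handed in: The loose port has slipped down and stays at least 3 mm down, its lid is held at 0.75 rad (43 degrees) or more by the fingers (more than 0.3 N on the lid), and the other two lids are shut (under 0.15 rad) (((value of joint port_left above 0.003 m and value of joint lid_left above 0.75 rad and contact force between the fingers and lid_left above 0.3 N and value of joint each of lid_middle, lid_right below 0.15 rad) or (value of joint port_middle above 0.003 m and value of joint lid_middle above 0.75 rad and contact force between the fingers and lid_middle above 0.3 N and value of joint each of lid_left, lid_right below 0.15 rad) or (value of joint port_right above 0.003 m and value of joint lid_right above 0.75 rad and contact force between the fingers and lid_right above 0.3 N and value of joint each of lid_left, lid_middle below 0.15 rad))); the arm keeps its last pose, push and grip.
It fails at once if the lid of a port that has not slipped down is opened (past 0.35 rad) ((value of joint port_left below 0.002 m and value of joint lid_left above 0.35 rad) or (value of joint port_middle below 0.002 m and value of joint lid_middle above 0.35 rad) or (value of joint port_right below 0.002 m and value of joint lid_right above 0.35 rad)).
It fails at once if the jar, tape, needle holder or grasper is moved by more than 30 mm (distance of any of jar, tape, needle_holder, grasper from where it was at the start of the episode above 0.03 m).
It also fails if it takes over 58 s, if anything falls off the work surface, if the arm or the gripper's body presses on something with over 40 N, if the wrist force passes 120 N, or if a joint passes its speed limit or range.

## Working session

There is one attempt and no reset: what is moved stays moved. The work goes in short steps, Python scripts to look and compute and a tool call to move; the robot and the scene stay as the last step left them, time stands still between calls to the robot, and variables do not carry over. Pictures are saved under pics/ and viewed, about 8 in all and at most 12, crops included, and the job is handed in when it is done.

Besides the shell and the picture viewer there is one more tool, called after "Request:" in YAML: its name, and indented under it one key for each argument. jog_arm: Moves the arm, as the interface text tells. Its arguments: {"type":"object","properties":{"motion":{"type":"array"}},"required":["motion"]}

```bash
mkdir -p pics; ls
python3 - <<'E'
from plant import ctrl,cams,order
import cv2,numpy as np
o=ctrl.get_obs(); print({k:np.round(v,3) for k,v in o.items()})
for n in("scene","top"):
    s=cams.snapshot(n); cv2.imwrite(f"pics/{n}0.png",s["img"][:,:,::-1]); np.savez(f"{n}0.npz",**s); print(s["K"],s["cam_to_world"].round(3))
E
```

```text
pics
{'clock': np.float64(0.0), 'joint_pos': array([-5.5400e+01,  2.0593e+01,  6.3400e-01, -2.1000e-02, -7.0134e+01,
       -1.6507e+01]), 'qvel': array([-0.005, -0.096,  0.077, -0.012,  0.047,  0.049]), 'tau': array([ 0.0000e+00, -5.8272e+01,  2.9305e+01,  6.9970e+00,  7.0000e-03,
       -0.0000e+00]), 'tool_pos': array([ 0.209, -0.641,  0.208]), 'orientation': array([ 1.79906e+02, -7.00000e-03, -1.61914e+02]), 'force': array([-0.629, -0.54 ,  0.705]), 'moment': array([-0.006, -0.037, -0.036]), 'opening': np.float64(0.087)}
[[400.63383117   0.         275.80614727]
 [  0.         400.63383117 214.22097475]
 [  0.           0.           1.        ]] [[-0.799  0.318 -0.511  1.184]
 [ 0.602  0.427 -0.675  0.819]
 [ 0.003 -0.847 -0.532  0.791]
 [ 0.     0.     0.     1.   ]]
[[544.60786193   0.         273.39960893]
 [  0.         544.60786193 216.19638265]
 [  0.           0.           1.        ]] [[-0.01  -0.99   0.141  0.375]
 [-1.     0.009 -0.007  0.017]
 [ 0.005 -0.141 -0.99   1.376]
 [ 0.     0.     0.     1.   ]]
```

View pics/top0.png

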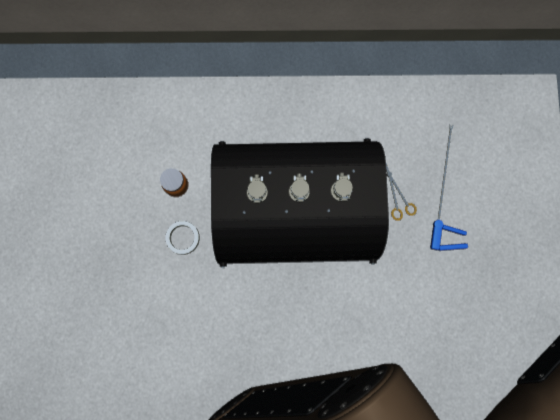

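View pics/scene0.png

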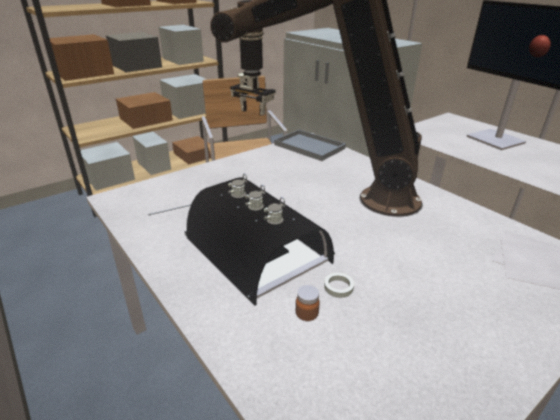

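The top view shows the black trainer, with ports at about (257,189), (300,188) and (343,187) and the robot at the bottom. The jar and tape are on the left, the needle holder and grasper on the right. The scene view shows the ports from behind, at about (238,188), (256,200) and (274,213).

```bash
cat > h.py <<'E'
import numpy as np,cv2
def ray(s,u,v,z):
    T=s["cam_to_world"];d=T[:3,:3]@np.linalg.solve(s["K"],[u,v,1.]);c=T[:3,3]
    return c+d*(z-c[2])/d[2]
def proj(s,p):
    T=s["cam_to_world"];q=s["K"]@(T[:3,:3].T@(np.asarray(p)-T[:3,3]));return q[:2]/q[2]
E
python3 - <<'E'
from h import *
s=np.load("top0.npz");im=s["img"]
g=im.min(2)
crop=im[165:210,235:365]; 
cv2.imwrite("pics/crop0.png",cv2.resize(crop[:,:,::-1],None,fx=6,fy=6,interpolation=cv2.INTER_CUBIC))
m=(g[165:210,235:365]>70).astype(np.uint8)
n,l,st,ce=cv2.connectedComponentsWithStats(m)
for i in range(1,n):
    if st[i,4]>20: print(st[i]+[235,165,0,0,0],ce[i]+[235,165], ray(s,*(ce[i]+[235,165]),.2095).round(4), im[tuple((ce[i]+[235,165]).astype(int)[::-1])])
# shell corners
d=(im.max(2)<60).astype(np.uint8); d[290:]=0; d[:100]=0
d=cv2.morphologyEx(d,cv2.MORPH_OPEN,np.ones((9,9)))
c=max(cv2.findContours(d,0,2)[0],key=cv2.contourArea); r=cv2.minAreaRect(c); print(r); print([ray(s,*p,0.0).round(3) for p in cv2.boxPoints(r)])
E
```

```text
[247 174  21  29 432] [256.53703704 189.06944444] [0.6016 0.0454 0.2095] [150 152 142]
[289 173  21  29 439] [299.11161731 188.14350797] [ 0.6029 -0.0475  0.2095] [153 154 143]
[331 173  22  28 452] [341.80309735 187.19247788] [ 0.6042 -0.1407  0.2095] [153 154 144]
((299.09759521484375, 201.97850036621094), (118.7222900390625, 175.5740966796875), 88.87670135498047)
[array([0.762, 0.17 , 0.   ]), array([ 0.767, -0.287,  0.   ]), array([ 0.458, -0.281,  0.   ]), array([0.454, 0.162, 0.   ])]
```

View pics/crop0.png

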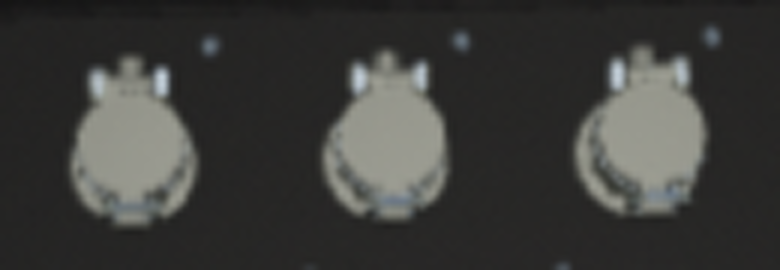

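The crop shows three lid discs centred at about (136,147), (393,143) and (653,140) crop pixels. The rings show as bluish bars below them (towards the robot), and the white hinge ears above.

Run:
```python
from h import *
from plant import ctrl,cams
s=np.load("top0.npz")
f=lambda p:((p[0]+.5)/6-.5+235,(p[1]+.5)/6-.5+165)
P=np.array([ray(s,*f(p),.2095) for p in[(136,147),(393,143),(653,140)]]); print(P.round(4))
R=np.array([ray(s,*f(p),.2315) for p in[(133,207),(395,202),(660,196)]]); print(R.round(4))
d=P[0]-P[2]; yaw=np.arctan2(-d[0],d[1]); print("len",np.linalg.norm(d),"yaw",np.degrees(yaw))
c=P.mean(0); ex=np.array([np.cos(yaw),np.sin(yaw),0]); ey=np.array([-np.sin(yaw),np.cos(yaw),0])
print("c",c,"ring rel",[((r-c)@ex,(r-c)@ey) for r in R])
# check in the scene view
t=np.load("scene0.npz");im=t["img"].copy()
for k in(95,0,-95):
    p=c+k*ey; 
    p=c+k/1000*ey; p[2]=.2095
    for q,col in((p,(255,0,0)),(p-.027*ex+[0,0,.022],(0,255,0)),(p+.023*ex-[0,0,.004],(255,255,0))):
        uv=proj(t,q); cv2.circle(im,tuple(int(x*16+8) for x in uv),8,col,-1,cv2.LINE_AA,4)
cv2.imwrite("pics/sc1.png",cv2.resize(im[165:235,215:305,::-1],None,fx=8,fy=8,interpolation=cv2.INTER_CUBIC))
```

```text
[[ 0.6016  0.0438  0.2095]
 [ 0.6023 -0.0496  0.2095]
 [ 0.6026 -0.1442  0.2095]]
[[ 0.5756  0.0445  0.2315]
 [ 0.5766 -0.0487  0.2315]
 [ 0.578  -0.1431  0.2315]]
len 0.18799404288069713 yaw 0.301740690651611
c [ 0.60213746 -0.04997508  0.2095    ] ring rel [(np.float64(-0.026017444837974697), np.float64(0.09461401653025826)), (np.float64(-0.025506173464213314), np.float64(0.001430868238346144)), (np.float64(-0.024647854906934122), np.float64(-0.09295601023582746))]
```

View pics/sc1.png

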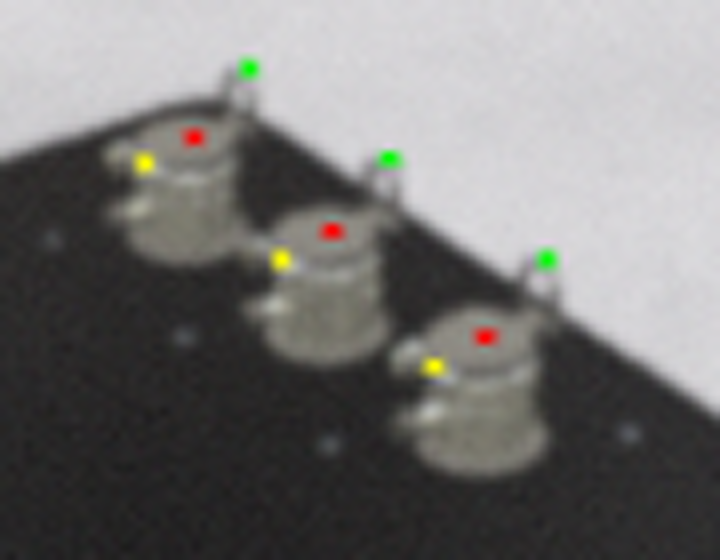

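The projected points agree with the scene view to about 2 mm. I take the row centre as (0.603, -0.0505), with a yaw of about 0.5°. Next I move above the left port with the fingers closed.

Request:
jog_arm:
  motion:
    - {"offset": [0, 0, -40], "roll": 0.1, "hand": 0}
    - {"offset": [0, 0, -80], "roll": 0.2, "hand": 0}
    - {"offset": [-586, 531, -80], "roll": 0.307, "hand": 0}
    - {"offset": [-586, 531, -80], "roll": 0.307, "hand": 0}
    - {"offset": [-586, 531, -80], "roll": 0.307, "hand": 0}
    - {"offset": [-586, 531, -80], "roll": 0.307, "hand": 0}
    - {"offset": [-586, 531, -80], "roll": 0.307, "hand": 0}
    - {"offset": [-586, 531, -80], "roll": 0.307, "hand": 0}
    - {"offset": [-586, 531, -80], "roll": 0.307, "hand": 0}
    - {"offset": [-586, 531, -80], "roll": 0.307, "hand": 0}
    - {"offset": [-586, 531, -80], "roll": 0.307, "hand": 0}
    - {"offset": [-586, 531, -80], "roll": 0.307, "hand": 0}
    - {"offset": [-586, 531, -80], "roll": 0.307, "hand": 0}
    - {"offset": [-586, 531, -80], "roll": 0.307, "hand": 0}
    - {"offset": [-586, 531, -80], "roll": 0.307, "hand": 0}
    - {"offset": [-586, 531, -80], "roll": 0.307, "hand": 0}
    - {"offset": [-586, 531, -80], "roll": 0.307, "hand": 0}
    - {"offset": [-586, 531, -80], "roll": 0.307, "hand": 0}
    - {"offset": [-586, 531, -80], "roll": 0.307, "hand": 0}
    - {"offset": [-586, 531, -80], "roll": 0.307, "hand": 0}

```text
clock: 1.77
tool_pos: [0.5819, 0.0118, 0.289]
orientation: [180.0, -0.0, -179.5]
force: [1.5, -0.4, 0.3]
opening: 0.0001
```

Request:
jog_arm:
  motion:
    - {"offset": [0, 0, 0], "roll": 0, "hand": 0}
    - {"offset": [0, 0, 0], "roll": 0, "hand": 0}
    - {"offset": [0, 0, 0], "roll": 0, "hand": 0}
    - {"offset": [0, 0, 0], "roll": 0, "hand": 0}

```text
clock: 2.1
tool_pos: [0.581, 0.009, 0.2891]
orientation: [-180.0, -0.0, -179.5]
force: [-0.7, -0.5, 0.5]
opening: 0.0004
```

Request:
jog_arm:
  motion:
    - {"offset": [-21, 35, 0], "roll": 0, "hand": 0}
    - {"offset": [-21, 35, 0], "roll": 0, "hand": 0}
    - {"offset": [-21, 35, 30], "roll": 0, "hand": 0}
    - {"offset": [-21, 35, 55], "roll": 0, "hand": 0}
    - {"offset": [-21, 35, 62], "roll": 0, "hand": 0}
    - {"offset": [-21, 35, 65], "roll": 0, "hand": 0}
    - {"offset": [-21, 35, 65], "roll": 0, "hand": 0}
    - {"offset": [-21, 35, 65], "roll": 0, "hand": 0}

```text
clock: 2.77
tool_pos: [0.6029, 0.0444, 0.2258]
orientation: [180.0, 0.1, -179.5]
force: [1.4, 0.8, 0.8]
opening: 0.0004
```

Run:
```python
from plant import ctrl,cams
import cv2
s=cams.snapshot("scene"); cv2.imwrite("pics/sc2.png",cv2.resize(s["img"][130:240,190:330,::-1],None,fx=5,fy=5,interpolation=cv2.INTER_CUBIC))
```

```text
(no output)
```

View pics/sc2.png

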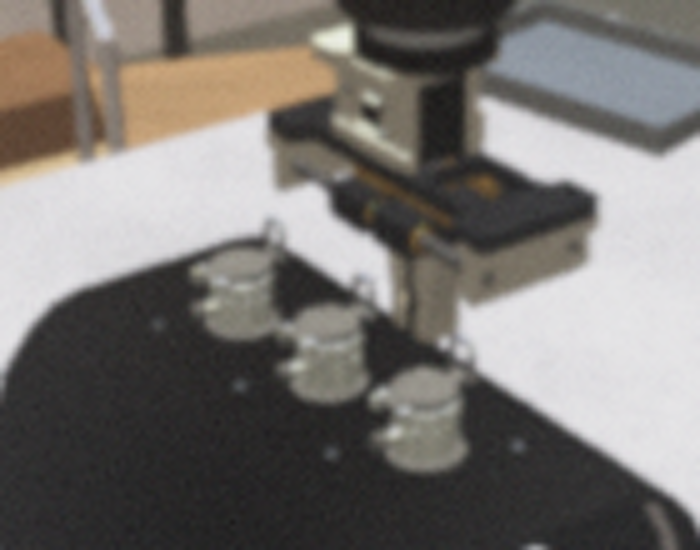

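The picture shows the fingers above the left port, with their lower end at about (430,345) crop pixels and the lid centre near (427,385). I check that against the projected tip.

Run:
```python
from plant import ctrl,cams
from h import *
s=cams.snapshot("scene");o=ctrl.get_obs();p=o["tool_pos"];print(p.round(4),o["orientation"].round(2),o["force"].round(2))
f=lambda q:((proj(s,q)-[190,130]+.5)*5-.5).round(1)
for dx in(-.0095,.0095):
  for dy in(-.021,.021): print("tip",dx,dy,f(p+[dx,dy,-.011]),"z+.05",f(p+[dx,dy,.039]))
print("tip c",f(p-[0,0,.011]),"lid",f([.602,.0445,.2095]))
im=s["img"][130:240,190:330]
cv2.imwrite("pics/sc3.png",cv2.resize(im[30:100,60:115,::-1],None,fx=10,fy=10,interpolation=cv2.INTER_CUBIC)[:600])
```

```text
[0.603  0.0448 0.2259] [ 1.7997e+02  1.4000e-01 -1.7951e+02] [-0.26 -0.28 -0.6 ]
tip -0.0095 -0.021 [415.5 354.7] z+.05 [415.4 277.2]
tip -0.0095 0.021 [460.4 385.1] z+.05 [461.4 306.3]
tip 0.0095 -0.021 [388.6 364.7] z+.05 [387.8 286.9]
tip 0.0095 0.021 [433.2 395.7] z+.05 [433.6 316.5]
tip c [424.2 374.8] lid [425.3 382.3]
```

View pics/sc3.png

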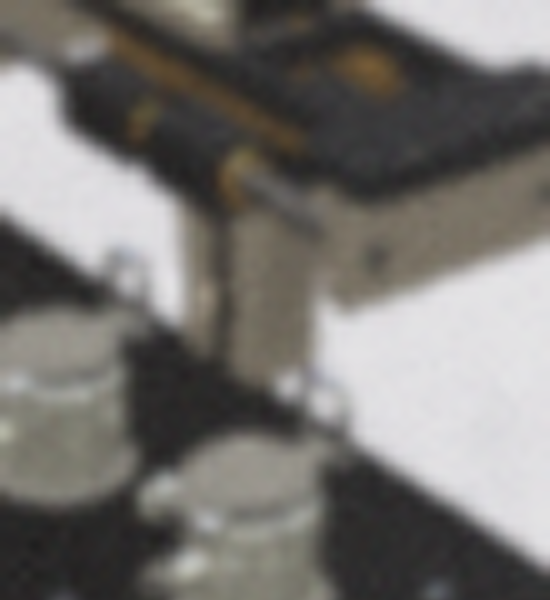

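The finger's lower end doesn't match the projected tip: I expected it to hide the lid, but the lid and ring are both in front. I check with both cameras before pressing.

Run:
```python
from plant import ctrl,cams
from h import *
o=ctrl.get_obs();p=o["tool_pos"]
out=[]
for n,(u0,v0,w,h,k) in (("scene",(200,110,130,130,3)),("top",(160,120,220,170,1.9))):
    s=cams.snapshot(n);np.savez(n+"1.npz",**s);k=3
    im=cv2.resize(s["img"][v0:v0+h,u0:u0+w,::-1],None,fx=k,fy=k,interpolation=cv2.INTER_CUBIC)
    f=lambda q:tuple(int(x) for x in ((proj(s,q)-[u0,v0]+.5)*k-.5))
    for z,a,b,c in((-.011,.0095,.021,(0,0,255)),(.055,.039,.0965,(0,255,0))):
        P=[f(p+[sx*a,sy*b,z]) for sx,sy in((1,1),(1,-1),(-1,-1),(-1,1))]
        cv2.polylines(im,[np.array(P)],True,c,1)
    out.append(im)
H=max(i.shape[0] for i in out)
out=[cv2.copyMakeBorder(i,0,H-i.shape[0],0,0,0) for i in out]
r=np.hstack(out);r=cv2.resize(r,None,fx=min(1,800/r.shape[1]),fy=min(1,800/r.shape[1]));print(r.shape)
cv2.imwrite("pics/both1.png",r[:600])
```

```text
(389, 800, 3)
```

View pics/both1.png

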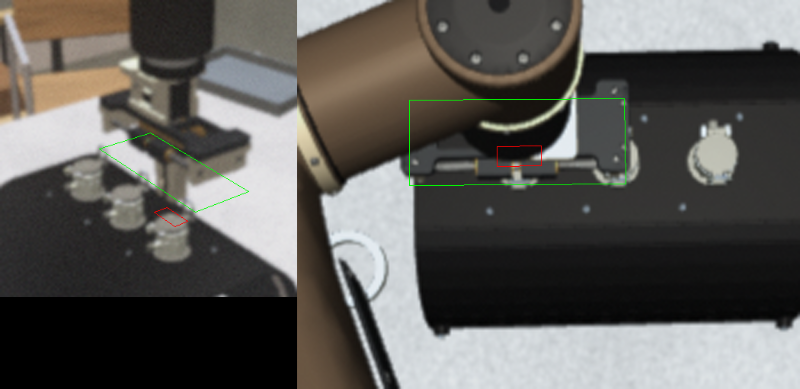

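Both views agree horizontally, but in the scene view the gripper looks about 20 mm higher than the stated tool length implies. I go down slowly and let the force show where contact is.

Request:
jog_arm:
  motion:
    - {"offset": [0, 0, 2], "roll": 0, "hand": 0}
    - {"offset": [0, 0, 4], "roll": 0, "hand": 0}
    - {"offset": [0, 0, 6], "roll": 0, "hand": 0}
    - {"offset": [0, 0, 6], "roll": 0, "hand": 0}

```text
clock: 3.3
tool_pos: [0.6019, 0.0449, 0.2175]
orientation: [-180.0, -0.1, -179.5]
force: [0.2, 1.0, -1.1]
opening: 0.0004
```

Request:
jog_arm:
  motion:
    - {"offset": [0, 0, 2], "roll": 0, "hand": 0}
    - {"offset": [0, 0, 4], "roll": 0, "hand": 0}
    - {"offset": [0, 0, 4], "roll": 0, "hand": 0}

```text
clock: 3.55
tool_pos: [0.6019, 0.0449, 0.2136]
orientation: [-180.0, -0.0, -179.5]
force: [-0.7, 0.1, -0.4]
opening: 0.0005
```

Request:
jog_arm:
  motion:
    - {"offset": [0, 0, 2], "roll": 0, "hand": 0}
    - {"offset": [0, 0, 4], "roll": 0, "hand": 0}
    - {"offset": [0, 0, 4], "roll": 0, "hand": 0}

```text
clock: 3.8
tool_pos: [0.602, 0.0449, 0.2096]
orientation: [-180.0, -0.0, -179.5]
force: [-0.4, -0.2, 0.1]
opening: 0.0008
```

Request:
jog_arm:
  motion:
    - {"offset": [0, 0, 2], "roll": 0, "hand": 0}
    - {"offset": [0, 0, 4], "roll": 0, "hand": 0}
    - {"offset": [0, 0, 4], "roll": 0, "hand": 0}

```text
clock: 4.05
tool_pos: [0.602, 0.0449, 0.2056]
orientation: [-180.0, -0.0, -179.5]
force: [0.5, -1.0, 0.5]
opening: 0.0008
```

Request:
jog_arm:
  motion:
    - {"offset": [0, 0, 1], "roll": 0, "hand": 0}
    - {"offset": [0, 0, 2], "roll": 0, "hand": 0}
    - {"offset": [0, 0, 2], "roll": 0, "hand": 0}

```text
clock: 4.3
tool_pos: [0.6021, 0.0449, 0.204]
orientation: [180.0, -0.0, -179.5]
force: [-1.0, -1.2, 0.2]
opening: 0.0003
```

Run:
```python
from plant import ctrl,cams
import cv2
s=cams.snapshot("scene"); im=s["img"]
cv2.imwrite("pics/sc4.png",cv2.resize(im[160:230,230:310,::-1],None,fx=8,fy=8,interpolation=cv2.INTER_CUBIC))
print(ctrl.get_obs()["force"])
```

```text
[ 0.54940245 -0.58523256 -0.00319837]
```

View pics/sc4.png

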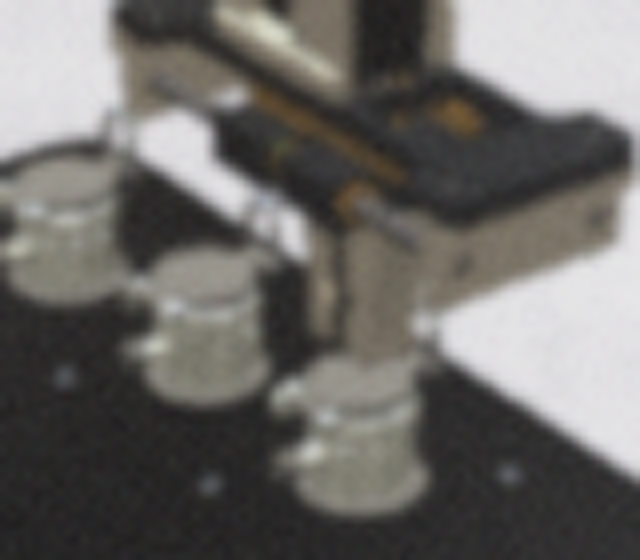

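The fingers are now just above the left lid, bottom at about (320,335) to (340,345), with the lid centre near (360,380). So the fingertips do sit higher than stated. I keep going down in small steps.

Request:
jog_arm:
  motion:
    - {"offset": [0, 0, 1], "roll": 0, "hand": 0}
    - {"offset": [0, 0, 2], "roll": 0, "hand": 0}
    - {"offset": [0, 0, 2], "roll": 0, "hand": 0}

```text
clock: 4.6
tool_pos: [0.6021, 0.0449, 0.2019]
orientation: [-180.0, -0.0, -179.5]
force: [0.8, 0.7, -0.1]
opening: 0.0002
```

Request:
jog_arm:
  motion:
    - {"offset": [0, 0, 1], "roll": 0, "hand": 0}
    - {"offset": [0, 0, 2], "roll": 0, "hand": 0}
    - {"offset": [0, 0, 2], "roll": 0, "hand": 0}

```text
clock: 4.85
tool_pos: [0.6021, 0.0449, 0.1999]
orientation: [-180.0, -0.0, -179.5]
force: [0.1, 0.0, -0.7]
opening: 0.0006
```

Request:
jog_arm:
  motion:
    - {"offset": [0, 0, 1], "roll": 0, "hand": 0}
    - {"offset": [0, 0, 2], "roll": 0, "hand": 0}
    - {"offset": [0, 0, 2], "roll": 0, "hand": 0}

```text
clock: 5.1
tool_pos: [0.6021, 0.0449, 0.1979]
orientation: [-180.0, -0.0, -179.5]
force: [-0.7, 0.0, -0.2]
opening: 0.0003
```

Request:
jog_arm:
  motion:
    - {"offset": [0, 0, 1], "roll": 0, "hand": 0}
    - {"offset": [0, 0, 2], "roll": 0, "hand": 0}
    - {"offset": [0, 0, 2], "roll": 0, "hand": 0}

```text
clock: 5.35
tool_pos: [0.602, 0.0449, 0.1959]
orientation: [-180.0, -0.0, -179.5]
force: [0.2, 0.3, -1.0]
opening: 0.0007
```

Run:
```python
from plant import ctrl,cams
from h import *
s=cams.snapshot("scene"); im=s["img"]; a=np.load("scene0.npz")["img"]
print(ctrl.get_obs()["force"].round(2),ctrl.get_obs()["tool_pos"].round(4))
# shift of left-port lower housing + neighbours vs start
for n,(u,v,w,h) in {"left":(266,214,16,12),"mid":(249,200,16,12),"right":(231,187,16,12)}.items():
    t=a[v:v+h,u:u+w]; S=im[v-6:v+h+8,u-6:u+w+6]
    r=cv2.matchTemplate(S,t,cv2.TM_CCOEFF_NORMED); _,m,_,l=cv2.minMaxLoc(r); print(n,m,l[0]-6,l[1]-6)
b=[cv2.resize(i[160:230,235:310,::-1],None,fx=5.3,fy=5.3,interpolation=cv2.INTER_CUBIC) for i in(a,im)]
cv2.imwrite("pics/sc5.png",np.hstack(b))
```

```text
[ 0.17 -0.73  0.68] [0.6021 0.0449 0.196 ]
left 0.9960793852806091 0 0
mid 0.9960336685180664 0 0
right 0.995723307132721 0 0
```

View pics/sc5.png

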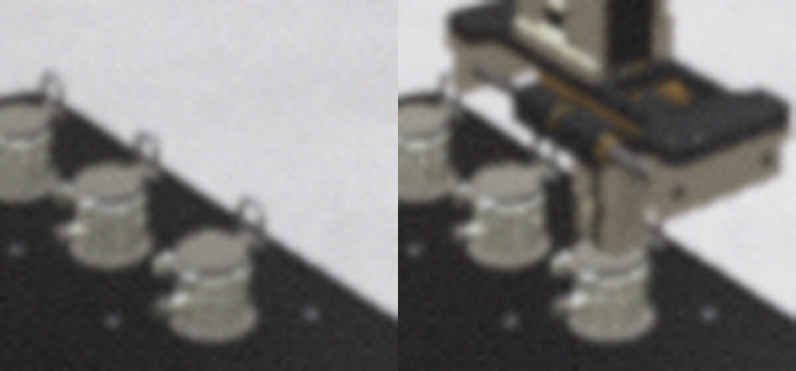

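The right-hand panel shows the fingertips over the middle of the left lid, at about (620,255), and the port hasn't moved. Contact should be close.

Request:
jog_arm:
  motion:
    - {"offset": [0, 0, 1], "roll": 0, "hand": 0}
    - {"offset": [0, 0, 2], "roll": 0, "hand": 0}
    - {"offset": [0, 0, 2], "roll": 0, "hand": 0}

```text
clock: 5.65
tool_pos: [0.6021, 0.0449, 0.1939]
orientation: [-180.0, -0.0, -179.5]
force: [0.5, 0.6, 0.8]
opening: 0.0003
```

Request:
jog_arm:
  motion:
    - {"offset": [0, 0, 1], "roll": 0, "hand": 0}
    - {"offset": [0, 0, 2], "roll": 0, "hand": 0}
    - {"offset": [0, 0, 2], "roll": 0, "hand": 0}

```text
clock: 5.9
tool_pos: [0.6023, 0.0449, 0.1922]
orientation: [180.0, 0.0, -179.5]
force: [0.1, -0.4, -0.4]
opening: 0.0004
```

Request:
jog_arm:
  motion:
    - {"offset": [0, 0, 1], "roll": 0, "hand": 0}
    - {"offset": [0, 0, 2], "roll": 0, "hand": 0}
    - {"offset": [0, 0, 2], "roll": 0, "hand": 0}
    - {"offset": [0, 0, 2], "roll": 0, "hand": 0}

```text
clock: 6.23
tool_pos: [0.6023, 0.0449, 0.1904]
orientation: [180.0, 0.0, -179.5]
force: [-1.2, 0.1, 3.2]
opening: 0.0004
```

Request:
jog_arm:
  motion:
    - {"offset": [0, 0, 1], "roll": 0, "hand": 0}
    - {"offset": [0, 0, 2], "roll": 0, "hand": 0}
    - {"offset": [0, 0, 2], "roll": 0, "hand": 0}

```text
clock: 6.48
tool_pos: [0.6023, 0.0449, 0.1881]
orientation: [180.0, 0.0, -179.5]
force: [-0.5, 0.3, 3.3]
opening: 0.0006
```

Request:
jog_arm:
  motion:
    - {"offset": [0, 0, 1], "roll": 0, "hand": 0}
    - {"offset": [0, 0, 2], "roll": 0, "hand": 0}
    - {"offset": [0, 0, 3], "roll": 0, "hand": 0}
    - {"offset": [0, 0, 3], "roll": 0, "hand": 0}

```text
clock: 6.82
tool_pos: [0.6022, 0.0449, 0.1849]
orientation: [-180.0, -0.0, -179.5]
force: [0.8, -0.1, 2.7]
opening: 0.0003
```

Request:
jog_arm:
  motion:
    - {"offset": [0, 0, 1], "roll": 0, "hand": 0}
    - {"offset": [0, 0, 2], "roll": 0, "hand": 0}
    - {"offset": [0, 0, 2], "roll": 0, "hand": 0}

```text
clock: 7.07
tool_pos: [0.6022, 0.0449, 0.1832]
orientation: [-180.0, 0.0, -179.5]
force: [0.4, 0.3, 4.4]
opening: 0.0002
```

```bash
cat > m.py <<'E'
from plant import ctrl,cams
from h import *
s=cams.snapshot("scene"); im=s["img"]; a=np.load("scene0.npz")["img"]
print(ctrl.get_obs()["force"].round(2),ctrl.get_obs()["tool_pos"].round(4))
up=lambda x:cv2.resize(x,None,fx=4,fy=4,interpolation=cv2.INTER_CUBIC)
for n,(u,v,w,h) in {"left":(266,212,14,10),"mid":(248,198,14,10),"right":(230,186,14,10)}.items():
    t=up(a[v-9:v+h+9,u-6:u+w+6])[36:-36,24:-24]; S=up(im[v-9:v+h+9,u-6:u+w+6])
    r=cv2.matchTemplate(S,t,cv2.TM_CCOEFF_NORMED); _,m,_,l=cv2.minMaxLoc(r); print(n,round(m,3),(l[0]-24)/4,(l[1]-36)/4)
E
python3 m.py
```

```text
[-1.81  0.25  4.41] [0.6023 0.0449 0.1832]
left 0.822 -0.5 2.5
mid 0.994 0.0 0.0
right 0.993 0.0 0.0
```

The left port slid down steadily at 3–4 N, about 8 mm by the arm and about 2.5 px in the image. The other two didn't move, so the left port is the loose one. Lid contact was at a TCP reading of about 0.1915. Now I tap the middle port.

Request:
jog_arm:
  motion:
    - {"offset": [0, 0, -25], "roll": 0, "hand": 0}
    - {"offset": [0, 0, -45], "roll": 0, "hand": 0}
    - {"offset": [0, -30, -45], "roll": 0, "hand": 0}
    - {"offset": [0, -65, -45], "roll": 0, "hand": 0}
    - {"offset": [0, -95, -45], "roll": 0, "hand": 0}
    - {"offset": [0, -95, -45], "roll": 0, "hand": 0}
    - {"offset": [0, -95, -30], "roll": 0, "hand": 0}
    - {"offset": [0, -95, -18], "roll": 0, "hand": 0}
    - {"offset": [0, -95, -12], "roll": 0, "hand": 0}
    - {"offset": [0, -95, -10], "roll": 0, "hand": 0}
    - {"offset": [0, -95, -9], "roll": 0, "hand": 0}
    - {"offset": [0, -95, -8], "roll": 0, "hand": 0}
    - {"offset": [0, -95, -7], "roll": 0, "hand": 0}
    - {"offset": [0, -95, -7], "roll": 0, "hand": 0}

```text
clock: 8.28
tool_pos: [0.6024, -0.0502, 0.1919]
orientation: [-180.0, -0.0, -179.5]
force: [-7.7, 0.7, 10.4]
opening: 0.0004
```

Request:
jog_arm:
  motion:
    - {"offset": [0, 0, -20], "roll": 0, "hand": 0}
    - {"offset": [0, 0, -38], "roll": 0, "hand": 0}
    - {"offset": [0, -30, -38], "roll": 0, "hand": 0}
    - {"offset": [0, -65, -38], "roll": 0, "hand": 0}
    - {"offset": [0, -95, -38], "roll": 0, "hand": 0}
    - {"offset": [0, -95, -38], "roll": 0, "hand": 0}
    - {"offset": [0, -95, -22], "roll": 0, "hand": 0}
    - {"offset": [0, -95, -10], "roll": 0, "hand": 0}
    - {"offset": [0, -95, -4], "roll": 0, "hand": 0}
    - {"offset": [0, -95, -2], "roll": 0, "hand": 0}
    - {"offset": [0, -95, -1], "roll": 0, "hand": 0}
    - {"offset": [0, -95, 0], "roll": 0, "hand": 0}
    - {"offset": [0, -95, 0], "roll": 0, "hand": 0}

```text
clock: 9.37
tool_pos: [0.6035, -0.1449, 0.1919]
orientation: [-180.0, -0.0, -179.4]
force: [-5.1, 1.1, 7.3]
opening: 0.0005
```

```bash
python3 m.py
```

```text
[-5.03  0.34  8.22] [ 0.6036 -0.145   0.1919]
left 0.82 -0.5 2.5
mid 0.971 0.0 0.0
right 0.978 0.0 0.0
```

All three ports have been tapped, and the left one is still down. I check joint 6 before turning the jaws a quarter turn to pinch the ring across its 4 mm thickness.

```bash
python3 -c "
from plant import ctrl
print(ctrl.get_obs()['joint_pos'].round(1))"
```

```text
[  4.5  16.1  -8.    0.  -65.9 -94. ]
```

Request:
jog_arm:
  motion:
    - {"offset": [0, 0, -25], "roll": 0, "hand": 0}
    - {"offset": [0, 0, -50], "roll": 0, "hand": 0}
    - {"offset": [0, 0, -50], "roll": 0, "hand": 10}

```text
clock: 9.67
tool_pos: [0.6066, -0.1453, 0.2463]
orientation: [-179.9, 0.5, -179.4]
force: [0.8, -1.4, 2.3]
opening: 0.0035
```

Request:
jog_arm:
  motion:
    - {"offset": [10, 35, 0], "roll": -0.12, "hand": 34}
    - {"offset": [18, 70, 0], "roll": -0.24, "hand": 34}
    - {"offset": [26, 105, 0], "roll": -0.36, "hand": 34}
    - {"offset": [27, 140, 0], "roll": -0.48, "hand": 34}
    - {"offset": [27, 170, 0], "roll": -0.6, "hand": 34}
    - {"offset": [27, 190, 0], "roll": -0.72, "hand": 34}
    - {"offset": [27, 190, 0], "roll": -0.84, "hand": 34}
    - {"offset": [27, 190, 0], "roll": -0.96, "hand": 34}
    - {"offset": [27, 190, 0], "roll": -1.08, "hand": 34}
    - {"offset": [27, 190, 0], "roll": -1.2, "hand": 34}
    - {"offset": [27, 190, 0], "roll": -1.32, "hand": 34}
    - {"offset": [27, 190, 0], "roll": -1.44, "hand": 34}
    - {"offset": [27, 190, 0], "roll": -1.571, "hand": 34}
    - {"offset": [27, 190, 0], "roll": -1.571, "hand": 34}
    - {"offset": [27, 190, 0], "roll": -1.571, "hand": 34}
    - {"offset": [27, 190, 0], "roll": -1.571, "hand": 34}

```text
clock: 11.0
tool_pos: [0.5753, 0.0449, 0.2404]
orientation: [-180.0, 0.0, -89.7]
force: [0.3, 0.3, 0.1]
opening: 0.0339
```

Request:
jog_arm:
  motion:
    - {"offset": [0, 0, 25], "roll": 0, "hand": 34}
    - {"offset": [0, 0, 38], "roll": 0, "hand": 34}
    - {"offset": [0, 0, 44], "roll": 0, "hand": 34}
    - {"offset": [0, 0, 44], "roll": 0, "hand": 34}

```text
clock: 11.33
tool_pos: [0.5744, 0.0444, 0.1948]
orientation: [179.9, -0.0, -89.6]
force: [-0.8, 0.2, 0.5]
opening: 0.0338
```

Run:
```python
from plant import ctrl,cams
from h import *
s=cams.snapshot("scene")["img"][160:232,240:318]; t=cams.snapshot("top")["img"][165:215,230:290]
print(ctrl.get_obs()["force"].round(2))
A=cv2.resize(s[:,:,::-1],(468,432),interpolation=cv2.INTER_CUBIC);B=cv2.resize(t[:,:,::-1],(330,275),interpolation=cv2.INTER_CUBIC)
B=cv2.copyMakeBorder(B,0,157,0,0,0);cv2.imwrite("pics/b6.png",np.hstack([A,B]))
```

```text
[-0.42 -0.06  0.04]
```

View pics/b6.png

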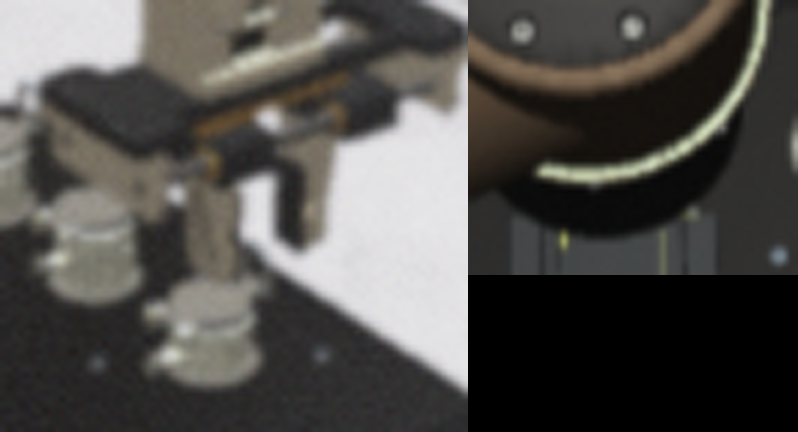

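The fingers straddle the ring: rear finger at about (215,250) above the lid, front finger at (305,220), ring at about (255,275) between and below them. I go 8 mm lower and close.

Request:
jog_arm:
  motion:
    - {"offset": [0, 0, 4], "roll": 0, "hand": 34}
    - {"offset": [0, 0, 8], "roll": 0, "hand": 34}
    - {"offset": [0, 0, 8], "roll": 0, "hand": 34}

```text
clock: 11.68
tool_pos: [0.575, 0.0447, 0.1878]
orientation: [180.0, 0.0, -89.5]
force: [-0.1, -0.1, 0.0]
opening: 0.0342
```

Request:
jog_arm:
  motion:
    - {"offset": [0, 0, 0], "roll": 0, "hand": 20}
    - {"offset": [0, 0, 0], "roll": 0, "hand": 10}
    - {"offset": [0, 0, 0], "roll": 0, "hand": 6}
    - {"offset": [0, 0, 0], "roll": 0, "hand": 3}
    - {"offset": [0, 0, 0], "roll": 0, "hand": 0}
    - {"offset": [0, 0, 0], "roll": 0, "hand": 0}
    - {"offset": [0, 0, 0], "roll": 0, "hand": 0}

```text
clock: 12.27
tool_pos: [0.5762, 0.0448, 0.1886]
orientation: [-179.9, 0.0, -89.5]
force: [4.8, -0.7, -1.1]
opening: 0.0033
```

The opening stopped at 3.3 mm, so the ring is held. The tool was pulled about 1.2 mm towards +x, and I add that. Now I lift along the lid's 50 mm arc, first to 0.2 rad.

Request:
jog_arm:
  motion:
    - {"offset": [0, -1.2, -1], "roll": 0, "hand": 0}
    - {"offset": [0, -1.5, -2.5], "roll": 0, "hand": 0}
    - {"offset": [0, -1.8, -5], "roll": 0, "hand": 0}
    - {"offset": [0, -2.2, -7.5], "roll": 0, "hand": 0}
    - {"offset": [0, -2.7, -10], "roll": 0, "hand": 0}
    - {"offset": [0, -2.7, -10], "roll": 0, "hand": 0}

```text
clock: 12.77
tool_pos: [0.5778, 0.0447, 0.1987]
orientation: [180.0, 0.0, -89.5]
force: [0.9, -1.2, -1.3]
opening: 0.0032
```

```bash
python3 m.py
```

```text
[ 0.61 -0.23 -1.69] [0.5778 0.0447 0.1984]
left 0.8 -0.5 2.25
mid 0.973 0.0 0.0
right 0.978 0.0 0.0
```

Request:
jog_arm:
  motion:
    - {"offset": [0, -0.6, -2.4], "roll": 0, "hand": 0}
    - {"offset": [0, -1.3, -4.8], "roll": 0, "hand": 0}
    - {"offset": [0, -2.2, -7.2], "roll": 0, "hand": 0}
    - {"offset": [0, -3.2, -9.5], "roll": 0, "hand": 0}
    - {"offset": [0, -4.3, -11.7], "roll": 0, "hand": 0}
    - {"offset": [0, -5.5, -13.8], "roll": 0, "hand": 0}
    - {"offset": [0, -5.5, -13.8], "roll": 0, "hand": 0}

```text
clock: 13.4
tool_pos: [0.5834, 0.0447, 0.2124]
orientation: [180.0, -0.0, -89.5]
force: [-1.2, 0.4, -0.7]
opening: 0.0028
```

```bash
python3 m.py
```

```text
[-0.41  0.61 -1.58] [0.5832 0.0447 0.2121]
left 0.798 -0.5 2.25
mid 0.969 0.0 0.0
right 0.977 0.0 0.0
```

Request:
jog_arm:
  motion:
    - {"offset": [0, -1.4, -2], "roll": 0, "hand": 0}
    - {"offset": [0, -2.8, -4.1], "roll": 0, "hand": 0}
    - {"offset": [0, -4.3, -6.1], "roll": 0, "hand": 0}
    - {"offset": [0, -5.9, -8], "roll": 0, "hand": 0}
    - {"offset": [0, -7.7, -9.8], "roll": 0, "hand": 0}
    - {"offset": [0, -9.5, -11.6], "roll": 0, "hand": 0}
    - {"offset": [0, -9.5, -11.6], "roll": 0, "hand": 0}

```text
clock: 14.03
tool_pos: [0.5932, 0.0448, 0.2241]
orientation: [-180.0, -0.0, -89.5]
force: [-3.8, 0.2, 2.1]
opening: 0.0033
```

```bash
python3 m.py
```

```text
[-3.64  0.78  2.75] [0.593  0.0448 0.2239]
left 0.795 -0.5 2.25
mid 0.969 0.0 0.0
right 0.975 0.0 0.0
```

Request:
jog_arm:
  motion:
    - {"offset": [0, -1.6, -1.9], "roll": 0, "hand": 0}
    - {"offset": [0, -3.4, -3.5], "roll": 0, "hand": 0}
    - {"offset": [0, -5.3, -5], "roll": 0, "hand": 0}
    - {"offset": [0, -7.4, -6.4], "roll": 0, "hand": 0}
    - {"offset": [0, -7.4, -6.4], "roll": 0, "hand": 0}
    - {"offset": [0, -7.4, -6.4], "roll": 0, "hand": 0}

```text
clock: 14.58
tool_pos: [0.6005, 0.0449, 0.2299]
orientation: [-180.0, 0.0, -89.5]
force: [-2.4, 0.6, -0.1]
opening: 0.0032
```

```bash
python3 m.py
python3 - <<'E'
from plant import cams
import cv2
s=cams.snapshot("scene")["img"][150:232,225:318]
cv2.imwrite("pics/b7.png",cv2.resize(s[:,:,::-1],None,fx=7,fy=7,interpolation=cv2.INTER_CUBIC))
E
```

```text
[-2.64  0.69 -0.98] [0.6004 0.0449 0.2299]
left 0.799 -0.5 2.25
mid 0.972 0.0 0.0
right 0.979 0.0 0.0
```

View pics/b7.png

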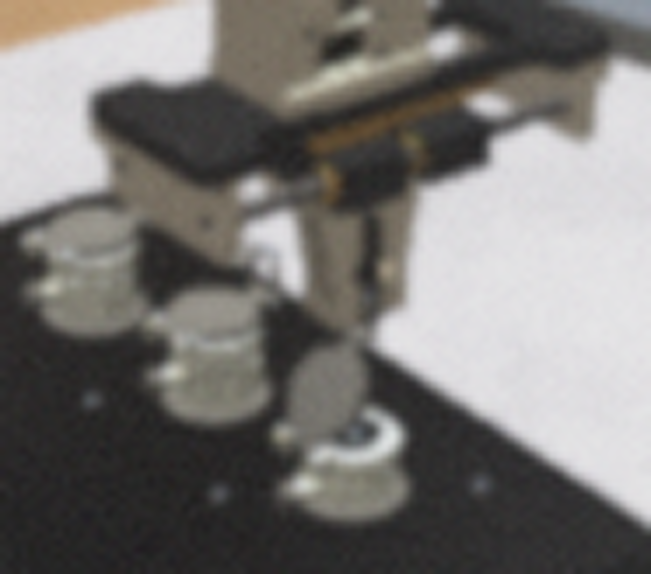

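The left lid is held open, with the grey disc steeply tilted at about (330,390) and the open white housing at (365,440). The housing sits low, the other two lids are shut, and the forces are under 3 N. I hand in.

```bash
python3 -c "
from plant import order
print(order.close_job())"
```

```text
the job is handed in; nothing more can be done
None
```

I tapped the ports left, middle, right, and the left one is loose. It slid down about 8 mm at 3–4 N, while the middle and right ports held firm at 10 N and 7–8 N. I then pinched the left port's ring across its thickness and lifted the lid along its hinge arc. I handed the job in at about 15 s with the lid held open.

**Last checks:**
- **Lid angle:** the TCP had moved about 24 mm in x and 41 mm up, which puts the lid at about 1.0 rad. I worked this out from the arm's movement and didn't measure the angle directly.
- **Loose port:** it is still down, shifted 2.25 px in the scene image (2.5 px right after the tap). The image match was weaker for this port (about 0.80), so the depth is rough.
- **Forces and grip:** the wrist force was under 3 N and the finger opening 3.2 mm, so the ring is held.
- **Firm ports:** both lids look shut and neither port has shifted in the image.
- **Bystanders:** I kept well away from the jar, tape, needle holder and grasper, but did not measure them again at the end.

**Disagreement:** the fingertips touched the lids with the TCP reading about 28 mm lower than the stated tool length predicts. I set the grasp height from the felt contact instead.

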